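Pack and set the levelling foot of a mini lathe

TASK

The mini lathe on the bench stands on riser blocks at three corners, but its front right corner, the one with the black hand knob, hangs free. Slide the loose maple block in under the levelling foot of that corner so that the whole sole is over the block, then wind the foot down with its knob until it just bears on the block: touching firmly enough that you feel it, but never screwed hard against it or jacking the lathe up. Let go, and leave the lathe and the things lying around it where they are.

Things in the scene. Friction and masses are not known exactly. Their poses are not given: they have to be found in the camera images.
- lathe: Loose grey mini wood lathe, about 14 kg, 460 (y) x 180 x 205 mm high; headstock and motor at its left (+y) end. Origin at the centre of its footprint at bench level, x to the rear, y left along the bed. Three feet, at (-60,190), (60,190), (60,-190) mm, stand on 30 mm maple risers screwed to it; the fourth, at (-60,-190), is the levelling foot. Over 35 N under that foot begins to jack it up
- tailstock (a point): Centre of the tailstock's handwheel rim (52 mm diameter, axis along the lathe), its rightmost high part: it ends 18 mm right of this point. The bed ends 53 mm right of this point, its top 94 mm above the bench; beyond is only the cross-foot casting (30 mm wide, top 64 mm above the bench) with the lug of the levelling foot (42 mm diameter, 46 to 64 mm above the bench)
- leveller: Levelling foot: a round steel plate with a rubber face below (39 mm diameter), a threaded stem through the front right lug of the lathe and a black ribbed hand knob on top, turning as one piece. Origin at point sole, z up the stem. The sole starts about 31.5 to 34.5 mm above the bench and can be wound down 8 mm at most, so the foot alone cannot reach the bench
- knob (a point): Centre of the hand knob, 89 mm above point sole on the screw axis. Knob round, 41 mm diameter, 24 mm high (12 above and below this point), grippable from above at any yaw. Right-hand thread, 6 mm lead: clockwise seen from above lowers the whole foot, knob included, about 0.95 mm per rad. Thread friction 0.03 N m (either way when at rest); it stays where it is left
- sole (a point): Underside centre of the levelling foot when its rubber face was new; the face is worn, so the rubber really ends 0 to 2 mm higher. The plate turns with the knob: once it bears on the block, its rubbing adds about 0.01 N m to the turning moment for each newton of load (felt at rest too), and the load grows by about 25 N per mm of descent
- maple_block: Loose plain maple block, 52 x 170 mm, 30 mm thick, 0.17 kg, lying flat on the bench to the right of the lathe. Origin at the centre of its underside; x across its 52 mm width, y along its length, z up
- rubbing_pad: Bystander: small yellow rubbing pad, 26 x 60 x 14 mm, lying at the back of the bench top; origin under its centre
- pine_block: Bystander: small pine clamping caul with a cleat screwed on top, 52 x 72 x 33 mm, at the back of the bench top near its right end; origin under its centre

How it is judged:
By the outcome, as a careful person would: the job done as asked, in the order asked, and still so for the second after the job is handed in, with the robot touching nothing.
It also fails if it takes over 72 s, if anything falls off the work surface, if the arm or the gripper's body presses on something with over 40 N, if the wrist force passes 120 N, or if a joint passes its speed limit or range.

ROBOT

A 6-joint arm with a two-finger parallel gripper is mounted at the origin on a cart in front of the work surface, level with it; the furniture and walls round the work are solid. World frame = base frame: x ahead of the robot, y to its left, z up, the work surface at z = 0. Lengths are in m, angles in rad, forces in N, time in s.
With the tool pointing down it reaches from about 0.4 to 0.825 m from the base axis. Payload 7 kg.
Tool frame: the origin (TCP) lies on the centre line of the jaws, within the pads' length; the fingertips stand 25 mm ahead of it and the grasp point (between the pads) lies 6 mm ahead of it; z points along the fingers, y is the line along which they close (so a half turn about z gives the same grasp; the last joint's range is limited). The gripper opens to 88 mm and grips with 3 to 60 N. Pads are 19 mm wide; open, the fingers measure 130 mm over their backs; the gripper's body (78 mm by 193 mm) begins 47 mm behind the grasp point.
Start: joints at [1.601, 0.359, 0.012, 0, -1.224, -0.288], TCP at [0.172, 0.653, 0.252] pointing down, gripper open.
Joint ranges: [-3.07, 3.07], [-1.43, 2.12], [-1.02, 1.25], [-3.03, 1.67], [-3.05, -0], [-3.03, 3.03]. Speed limits (rad/s): [2.39, 2.39, 3.01, 3.14, 3.14, 3.14].

INTERFACE

Orientations are given as [roll, pitch, yaw] about the fixed x, y, z axes, in that order (R = Rz(yaw) Ry(pitch) Rx(roll)).
In Python, from station import readout, vision, arm gives the robot as it stands. The module is installed in compiled form; this text tells all that it offers.
- The arm moves only by the tool carry_out, never from a script. Its argument "commands" is a list of rows, each an object with "dp": the shift along the tool's x, y, z in m, a list of three; "rotation": the turn, a rotation vector about the tool's x, y, z in degrees, a list of three. In form: [{"dp": [dx, dy, dz], "rotation": [wx, wy, wz]}, ...]. A call has 1 to 8 rows; each row shifts and turns the commanded pose from where the row before left it, along the tool's axes as they then stand; what a row does not reach is not made up. A row lasts 1/8 s, in which the tool goes at most 62.5 mm and 10.7 degrees, less where a joint would pass 70% of its speed; a pose out of reach is approached as far as the arm can. A call with a gripper value outside its range is refused whole. "grip" is the finger opening in m, from 0 to 0.0876, set as the call begins (left out, the last holds). The fingers move at their own pace and stop on an object; "force" is the grip in N (left out, the last holds). Time passes only in rows, so rows that do not move let the fingers close. It gives the time, the measured TCP pose, the force, the opening and the grip force at its end, in the units of the state.
- readout.get_state(): the state, without advancing time (a new reading comes with each control period).
- vision.grab_frame(name): name is "side" or "top"; returns (picture, depth): 480x640x3 uint8, red, green, blue; 480x640 float32, m along the optical axis (not along the pixel's ray), 0 where there is no reading.
- vision.calibration(name): a dict with "fovy" (degrees; the focal length in pixels is half the picture's height over the tangent of half this angle, whatever the lens; pixels are square), "cx", "cy" (the principal point, pixels), "origin" and "attitude" of the camera in the world. Camera axes: x right, y down, z forward; pixel columns grow to the right and rows downward; lengths in m; the calibration is good to about 2 mm. A picture is of the moment at which its call begins. calibration takes no time and is no camera call.
- arm.job_done(): hands the job in; it is judged then, once.
Trained networks look in the newest picture that a camera, given by its name, has taken for a name from the list of things; names that differ only in an ending like _2 or _b are one class to them, and where a whole thing is asked for, a point or a joint stands for the part that bears it (a point fixed in the world has none). Each returns a list of dicts, best first, with "score" (0 to 1); they miss things now and then, are a little off and sometimes report something else, mostly with a low value. They report only what shows in the picture. A call takes as long as a camera call.
- vision.trace(label, camera): "pixels" (480x640 bool, what is visible of it) and "position" ([row, column] in pixels, amid what is visible of it).
The state is a dict: "t": time; "q": joint angles; "qd": joint speeds; "joint_efforts": joint torques, N m; "eef_pos": TCP position; "ee_rot": TCP orientation; "force": force on the tool from outside, world axes, zero at the start; "moment": the same for the moment, N m; "width": finger opening in m; "gripper_force": force on a finger pad.
Only numpy, scipy, OpenCV 4.12 (cv2) and the standard library are available. Lean on these libraries where they do the work, as an engineer would, in place of code of your own. Each camera call takes 0.05 s, during which the arm holds its last target. There are 200 camera calls.

## Working session

There is one attempt and no reset: what is moved stays moved. The work goes in short steps, Python scripts to look and compute and a tool call to move; the robot and the scene stay as the last step left them, time stands still between calls to the robot, and variables do not carry over. Pictures are saved under pics/ and viewed, at most 10 in all, crops included, and the job is handed in when it is done.

Besides the shell and the picture viewer there is one more tool, called after "Call:" in YAML: its name, and indented under it one key for each argument. carry_out: Moves the arm, as the interface text tells. Its arguments: {"type":"object","properties":{"commands":{"type":"array"},"grip":{"type":"number"},"force":{"type":"number"}},"required":["commands"]}

```bash
mkdir -p pics; cat > h.py <<'E'
import numpy as np, cv2
from scipy.spatial.transform import Rotation as R
from station import readout, vision, arm
def cal(n):
    c=vision.calibration(n); f=240/np.tan(np.radians(c['fovy'])/2)
    a=np.array(c['attitude'],float)
    M=a if a.shape==(3,3) else (R.from_euler('xyz',a).as_matrix() if a.size==3 else R.from_quat(a).as_matrix())
    return f,c['cx'],c['cy'],np.array(c['origin']),M
def pts(n,depth,mask=None):
    f,cx,cy,o,M=cal(n); v,u=np.nonzero((depth>0)&(mask if mask is not None else True)); d=depth[v,u]
    return np.c_[(u-cx)/f*d,(v-cy)/f*d,d]@M.T+o
def proj(n,p):
    f,cx,cy,o,M=cal(n); q=(np.atleast_2d(p)-o)@M; return np.c_[q[:,0]/q[:,2]*f+cx,q[:,1]/q[:,2]*f+cy]
E
python3 - <<'E'
from h import *
for n in('side','top'):
    print(n,vision.calibration(n)); p,d=vision.grab_frame(n); cv2.imwrite(f'pics/{n}0.png',p[...,::-1])
    for l in('maple_block','knob','leveller','lathe','tailstock','rubbing_pad','pine_block'):
        for r in vision.trace(l,n)[:2]:
            q=pts(n,d,r['pixels'])
            print(l,round(r['score'],2),np.round(r['position']),r['pixels'].sum(),np.round(np.median(q,0),3) if len(q) else '',np.round(np.percentile(q,[2,98],axis=0),3).tolist() if len(q) else '')
print(readout.get_state())
E
```

```text
side {'fovy': 54.11738231653986, 'cx': 317.0346975894393, 'cy': 245.89366481098855, 'origin': array([ 0.17727806, -0.9306853 ,  0.81921553]), 'attitude': array([-2.22630847,  0.01335627, -0.38062626])}
maple_block 0.72 [338. 349.] 1691 [ 0.493 -0.309  0.031] [[0.461, -0.378, 0.005], [0.53, -0.213, 0.034]]
knob 0.76 [246. 298.] 290 [ 0.459 -0.077  0.129] [[0.443, -0.089, 0.041], [0.477, -0.053, 0.138]]
leveller 0.74 [244. 301.] 275 [ 0.459 -0.078  0.128] [[0.444, -0.089, 0.039], [0.477, -0.058, 0.138]]
lathe 0.87 [216. 298.] 6355 [0.517 0.056 0.096] [[0.45, -0.126, 0.004], [0.603, 0.308, 0.205]]
lathe 0.3 [247. 300.] 324 [ 0.46  -0.078  0.127] [[0.443, -0.089, 0.038], [0.48, -0.053, 0.138]]
tailstock 0.84 [215. 301.] 6430 [0.517 0.057 0.096] [[0.45, -0.126, 0.004], [0.605, 0.309, 0.205]]
rubbing_pad 0.83 [311. 378.] 241 [ 0.595 -0.247  0.015] [[0.58, -0.271, 0.003], [0.612, -0.212, 0.019]]
pine_block 0.65 [349. 406.] 823 [ 0.586 -0.382  0.023] [[0.566, -0.408, 0.003], [0.616, -0.339, 0.034]]
top {'fovy': 52.41177195883646, 'cx': 317.2677990439771, 'cy': 239.82170336499885, 'origin': a
[... 777 characters left out ...]
-0.407, -0.0], [0.616, -0.336, 0.034]]
{'t': 0.8, 'q': array([ 1.60112319e+00,  3.58584077e-01,  1.19265887e-02, -3.27404456e-07,
       -1.22411244e+00, -2.88107393e-01]), 'qd': array([-0.00038848, -0.00127736, -0.00122551,  0.00108844,  0.00039778,
       -0.00231479]), 'joint_efforts': array([ 8.28742177e-04, -5.82282293e+01,  2.93283892e+01,  7.00179309e+00,
        1.26600798e-02, -1.76254684e-05]), 'eef_pos': array([0.17208831, 0.65268037, 0.25158308]), 'ee_rot': array([-3.14156743e+00,  7.79741321e-06, -2.57780645e-01]), 'force': array([-0.62660806,  0.32076477, -0.16125261]), 'moment': array([-0.02552257,  0.04239122,  0.00691506]), 'gripper_force': 0.0, 'width': 0.08789267777286189}
```

```bash
python3 - <<'E'
from h import *
a=cv2.imread('pics/top0.png');b=cv2.imread('pics/side0.png')
cv2.imwrite('pics/v1.png',np.hstack([cv2.resize(a[170:370,200:500],None,fx=1.33,fy=1.33),cv2.resize(b[170:370,200:500],None,fx=1.33,fy=1.33)]))
for n in('side','top'):
    p,d=vision.grab_frame(n)
    r=vision.trace('maple_block',n)[0]; q=pts(n,d,r['pixels']); t=q[(q[:,2]>.026)&(q[:,2]<.036)]
    print(n,'block',cv2.minAreaRect(np.float32(t[:,:2]*1000)),t[:,2].mean())
    r=vision.trace('knob',n)[0]; q=pts(n,d,r['pixels']);z=np.percentile(q[:,2],80); t=q[q[:,2]>z-.006]
    print('knob',cv2.minEnclosingCircle(np.float32(t[:,:2]*1000)),cv2.minAreaRect(np.float32(t[:,:2]*1000)),z)
    r=vision.trace('lathe',n)[0]; q=pts(n,d,r['pixels'])
    t=q[(q[:,2]>.088)&(q[:,2]<.099)]; print('bed',cv2.minAreaRect(np.float32(t[:,:2]*1000)))
    q=pts(n,d); t=q[(abs(q[:,0]-.46)<.05)&(abs(q[:,1]+.07)<.05)&(q[:,2]>.055)&(q[:,2]<.07)]; print('crossfoot',np.round(np.percentile(t,[2,98],axis=0),3).tolist())
E
```

```text
side block ((497.1231689453125, -291.63446044921875), (174.09994506835938, 51.540771484375), 79.21390533447266) 0.03114039070952101
knob ((462.60198974609375, -70.775146484375), 20.804330825805664) ((463.0638732910156, -71.23225402832031), (40.11825942993164, 35.894508361816406), 14.57512378692627) 0.1348657673760857
bed ((531.0991821289062, 104.31033325195312), (373.1108093261719, 109.14627838134766), 83.2173843383789)
crossfoot [[0.444, -0.089, 0.056], [0.509, -0.043, 0.07]]
top block ((495.66339111328125, -292.50872802734375), (171.15255737304688, 51.81996536254883), 79.9710464477539) 0.03028750475763117
knob ((460.8463439941406, -69.65482330322266), 20.093189239501953) ((460.7988586425781, -69.89750671386719), (37.59889602661133, 37.423274993896484), 89.58662414550781) 0.1358388400753699
bed ((523.7099609375, 80.67665100097656), (258.5205993652344, 105.19718170166016), 83.17508697509766)
crossfoot [[0.479, -0.084, 0.061], [0.51, -0.045, 0.07]]
```

View pics/v1.png

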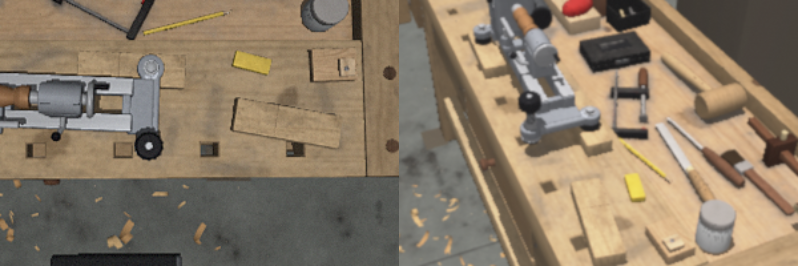

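View pics/top0.png

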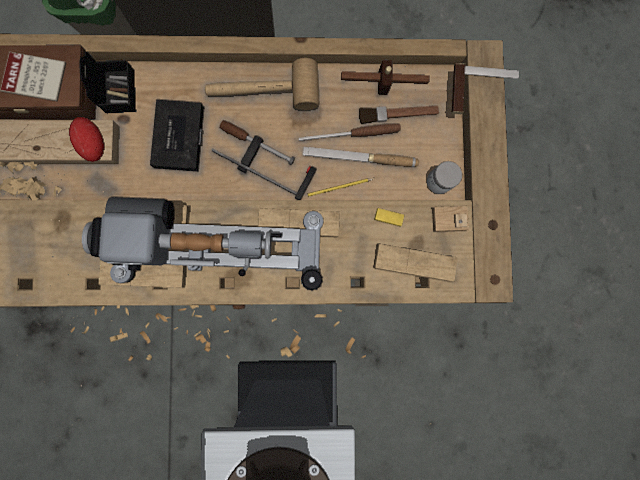

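```bash
cat >> h.py <<'E'
import json
def plan(wps,start=None):
    """wps: (x,y,z,yawdeg,nrows). tool down. prints rows."""
    s=readout.get_state()
    p,y=(np.array(s['eef_pos']),np.degrees(s['ee_rot'][2])) if start is None else (np.array(start[:3]),start[3])
    rows=[]
    for x,yy,z,yw,n in wps:
        n0=n
        for i in range(n0):
            k=n0-i; t=np.array([x,yy,z]); Rm=R.from_euler('xyz',[180,0,y],degrees=True)
            dp=np.round(Rm.inv().apply((t-p)/k),4); w=round((y-yw)/k,1)
            p=p+Rm.apply(dp); y-=w; rows.append({"dp":[float(v) for v in dp],"rotation":[0,0,w]})
    for i in range(0,len(rows),8): print(json.dumps(rows[i:i+8]))
    print('end',np.round(p,4),round(y,2))
E
python3 - <<'E'
from h import *
n='top'; p,d=vision.grab_frame(n); q=pts(n,d)
# lathe-frame heights near knob
k=np.array([.4615,-.070]); a=np.radians(-6.8); u=np.array([np.cos(a),np.sin(a)]); v=np.array([-np.sin(a),np.cos(a)])
L=np.c_[(q[:,:2]-k)@u,(q[:,:2]-k)@v]
for y0 in range(-20,140,15):
    print(y0,[round(float(q[m,2].max())*1000) if (m:=(abs(L[:,1]*1000-y0)<7.5)&(abs(L[:,0]*1000-x0)<7.5)).any() else None for x0 in range(-30,130,15)])
m=(q[:,1]<.1)&(q[:,2]>.11)&(L[:,1]>.03); print('tail right edge',np.percentile(L[m,1],1)); 
plan([(.45,.3,.30,-30,7),(.55,-.05,.30,-60,6),(.487,-.345,.15,-100,6)])
E
```

```text
-20 [4, 135, 136, 135, 5, 6, 5, 4, 33, 34, 33]
-5 [5, 139, 138, 139, 70, 71, 68, 70, 67, 68, 74]
10 [4, 137, 139, 139, 70, 71, 72, 71, 69, 77, 78]
25 [4, 134, 137, 132, 96, 94, 71, 91, 90, 69, 67]
40 [5, -42, 3, 100, 99, 98, 93, 99, 98, 63, 33]
55 [4, 6, 4, 98, 99, 95, 5, 98, 98, 33, 34]
70 [5, 6, 5, 97, 101, 99, 3, 163, 99, 37, 34]
85 [6, 4, 6, 97, 178, 184, 186, 178, 100, 34, 35]
100 [4, 5, 5, 100, 175, 181, 181, 171, 99, 35, 33]
115 [5, 6, 5, 126, 177, 182, 184, 174, 97, 35, 33]
130 [6, 145, 150, 135, 177, 183, 182, 171, 99, 31, 34]
tail right edge 0.07165870584114535
[{"dp": [0.0512, 0.0386, -0.0069], "rotation": [0, 0, 2.2]}, {"dp": [0.0527, 0.0366, -0.0069], "rotation": [0, 0, 2.2]}, {"dp": [0.054, 0.0345, -0.0069], "rotation": [0, 0, 2.2]}, {"dp": [0.0553, 0.0325, -0.0069], "rotation": [0, 0, 2.2]}, {"dp": [0.0566, 0.0303, -0.0069], "rotation": [0, 0, 2.1]}, {"dp": [0.0576, 0.0282, -0.007], "rotation": [0, 0, 2.2]}, {"dp": [0.0587, 0.026, -0.0069], "rotation": [0, 0, 2.1]}, {"dp": [0.0436, 0.0422, -0.0], "rotation": [0, 0, 5.0]}]
[{"dp": [0.0471, 0.0382, -0.0], "rotation": [0, 0, 5.0]}, {"dp": [0.0502, 0.034, -0.0], "rotation": [0, 0, 5.0]}, {"dp": [0.053, 0.0295, -0.0], "rotation": [0, 0, 5.0]}, {"dp": [0.0554, 0.0248, -0.0], "rotation": [0, 0, 5.0]}, {"dp": [0.0573, 0.0198, -0.0], "rotation": [0, 0, 5.0]}, {"dp": [0.0373, 0.0337, 0.025], "rotation": [0, 0, 6.7]}, {"dp": [0.041, 0.0291, 0.025], "rotation": [0, 0, 6.7]}, {"dp": [0.0441, 0.0241, 0.025], "rotation": [0, 0, 6.7]}]
[{"dp": [0.0466, 0.0188, 0.025], "rotation": [0, 0, 6.6]}, {"dp": [0.0485, 0.0134, 0.025], "rotation": [0, 0, 6.7]}, {"dp": [0.0497, 0.0076, 0.025], "rotation": [0, 0, 6.6]}]
end [ 0.487 -0.345  0.15 ] -99.97
```

Call:
carry_out:
  commands:
    - {"dp": [0.0512, 0.0386, -0.0069], "rotation": [0, 0, 2.2]}
    - {"dp": [0.0527, 0.0366, -0.0069], "rotation": [0, 0, 2.2]}
    - {"dp": [0.054, 0.0345, -0.0069], "rotation": [0, 0, 2.2]}
    - {"dp": [0.0553, 0.0325, -0.0069], "rotation": [0, 0, 2.2]}
    - {"dp": [0.0566, 0.0303, -0.0069], "rotation": [0, 0, 2.1]}
    - {"dp": [0.0576, 0.0282, -0.007], "rotation": [0, 0, 2.2]}
    - {"dp": [0.0587, 0.026, -0.0069], "rotation": [0, 0, 2.1]}
    - {"dp": [0.0436, 0.0422, 0], "rotation": [0, 0, 5.0]}
  grip: 0.068

```text
t: 2.25
eef_pos: [0.4596, 0.2512, 0.2989]
ee_rot: [-3.141, -0.001, -0.613]
force: [0.9, 0.9, -0.0]
width: 0.0679
gripper_force: 0.0
```

Call:
carry_out:
  commands:
    - {"dp": [0.0471, 0.0382, 0], "rotation": [0, 0, 5.0]}
    - {"dp": [0.0502, 0.034, 0], "rotation": [0, 0, 5.0]}
    - {"dp": [0.053, 0.0295, 0], "rotation": [0, 0, 5.0]}
    - {"dp": [0.0554, 0.0248, 0], "rotation": [0, 0, 5.0]}
    - {"dp": [0.0573, 0.0198, 0], "rotation": [0, 0, 5.0]}
    - {"dp": [0.0373, 0.0337, 0], "rotation": [0, 0, 6.7]}
    - {"dp": [0.041, 0.0291, 0], "rotation": [0, 0, 6.7]}
    - {"dp": [0.0441, 0.0241, 0], "rotation": [0, 0, 6.7]}

```text
t: 3.25
eef_pos: [0.5094, -0.188, 0.2987]
ee_rot: [-3.141, -0.0, -1.401]
force: [1.1, 0.2, -0.5]
width: 0.0682
gripper_force: 0.0
```

```bash
python3 - <<'E'
from h import *
plan([(.4865,-.346,.16,-100.4,5),(.4865,-.346,.06,-100.4,3)])
E
```

```text
[{"dp": [0.0304, 0.0098, 0.0277], "rotation": [0, 0, 4.0]}, {"dp": [0.031, 0.0077, 0.0277], "rotation": [0, 0, 4.0]}, {"dp": [0.0314, 0.0055, 0.0278], "rotation": [0, 0, 4.0]}, {"dp": [0.0318, 0.0033, 0.0277], "rotation": [0, 0, 4.1]}, {"dp": [0.0319, 0.0011, 0.0278], "rotation": [0, 0, 4.0]}, {"dp": [-0.0, -0.0, 0.0333], "rotation": [0, 0, 0.0]}, {"dp": [-0.0, -0.0, 0.0333], "rotation": [0, 0, 0.0]}, {"dp": [-0.0, -0.0, 0.0334], "rotation": [0, 0, 0.0]}]
end [ 0.4865 -0.346   0.06  ] -100.39
```

Call:
carry_out:
  commands:
    - {"dp": [0.0304, 0.0098, 0.0277], "rotation": [0, 0, 4.0]}
    - {"dp": [0.031, 0.0077, 0.0277], "rotation": [0, 0, 4.0]}
    - {"dp": [0.0314, 0.0055, 0.0278], "rotation": [0, 0, 4.0]}
    - {"dp": [0.0318, 0.0033, 0.0277], "rotation": [0, 0, 4.1]}
    - {"dp": [0.0319, 0.0011, 0.0278], "rotation": [0, 0, 4.0]}
    - {"dp": [0, 0, 0.0333], "rotation": [0, 0, 0.0]}
    - {"dp": [0, 0, 0.0333], "rotation": [0, 0, 0.0]}
    - {"dp": [0, 0, 0.0334], "rotation": [0, 0, 0.0]}

```text
t: 4.25
eef_pos: [0.4876, -0.3448, 0.0589]
ee_rot: [-3.141, -0.0, -1.749]
force: [0.3, 0.3, 0.7]
width: 0.068
gripper_force: 0.0
```

```bash
python3 - <<'E'
from h import *
s=readout.get_state();print(s['eef_pos'],s['ee_rot'])
p,d=vision.grab_frame('side'); cv2.imwrite('pics/s1.png',cv2.resize(p[200:440,240:560,::-1],None,fx=2,fy=2))
E
```

```text
[ 0.48760098 -0.34477476  0.05886878] [-3.14111997e+00 -1.64059325e-04 -1.74861032e+00]
```

View pics/s1.png

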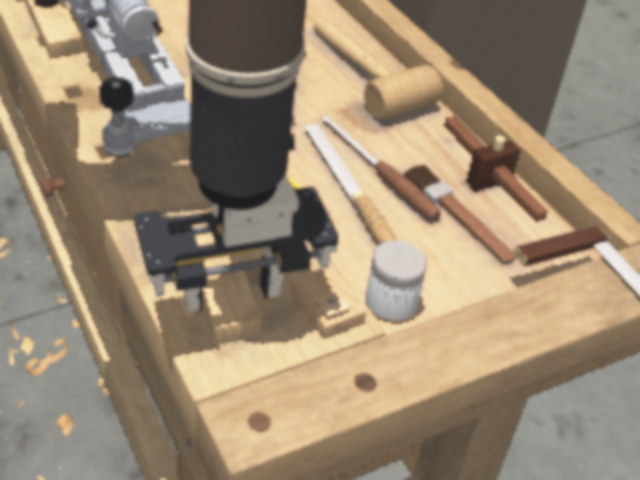

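The gripper (about 235,250) stands astride the block's right end. The rear finger at (270,275) is clear of the pine caul at (340,315).

Call:
carry_out:
  commands:
    - {"dp": [0, 0, 0.01], "rotation": [0, 0, 0]}
    - {"dp": [0, 0, 0.01], "rotation": [0, 0, 0]}
    - {"dp": [0, 0, 0.0105], "rotation": [0, 0, 0]}
    - {"dp": [0, 0, 0], "rotation": [0, 0, 0]}

```text
t: 4.8
eef_pos: [0.4873, -0.3443, 0.0288]
ee_rot: [3.141, 0.0, -1.748]
force: [0.6, -0.1, 0.7]
width: 0.0681
gripper_force: 0.0
```

Call:
carry_out:
  commands:
    - {"dp": [0, 0, 0], "rotation": [0, 0, 0]}
    - {"dp": [0, 0, 0], "rotation": [0, 0, 0]}
    - {"dp": [0, 0, 0], "rotation": [0, 0, 0]}
    - {"dp": [0, 0, 0], "rotation": [0, 0, 0]}
    - {"dp": [0, 0, 0], "rotation": [0, 0, 0]}
  grip: 0.045
  force: 20

```text
t: 5.42
eef_pos: [0.4878, -0.3446, 0.0297]
ee_rot: [-3.141, -0.0, -1.748]
force: [-0.5, 1.0, 6.9]
width: 0.052
gripper_force: 20.0
```

```bash
python3 - <<'E'
from h import *
s=readout.get_state();print(s['eef_pos'],np.degrees(s['ee_rot']),s['width'],s['gripper_force'],s['force'])
for n in('side','top'):
    p,d=vision.grab_frame(n)
    for r in vision.trace('maple_block',n)[:1]:
        q=pts(n,d,r['pixels']); t=q[(q[:,2]>.026)&(q[:,2]<.036)]
        print(n,r['score'],'block',cv2.minAreaRect(np.float32(t[:,:2]*1000)),t[:,1].max())
E
```

```text
[ 0.48778154 -0.34458463  0.02972357] [-1.79968170e+02 -1.30712150e-02 -1.00156635e+02] 0.05199886453843437 19.987142086029053 [-0.47512414  0.95363048  6.8610398 ]
side 0.66 block ((498.91986083984375, -291.6219787597656), (173.87716674804688, 53.789527893066406), 80.00521850585938) -0.2027087038730765
```

Call:
carry_out:
  commands:
    - {"dp": [0, 0, -0.0008], "rotation": [0, 0, 0]}
    - {"dp": [0, 0, 0], "rotation": [0, 0, 0]}

```text
t: 5.88
eef_pos: [0.4874, -0.3444, 0.0298]
ee_rot: [3.141, 0.0, -1.749]
force: [0.0, 0.7, -0.2]
width: 0.0518
gripper_force: 20.0
```

```bash
python3 - <<'E'
from h import *
q=readout.get_state()
plan([(.4365,-.282,q['eef_pos'][2],-96.8,6),(.4516,-.1549,q['eef_pos'][2],-96.8,8)])
p,d=vision.grab_frame('top')
r=pts('top',d); m=(r[:,1]>-.2)&(r[:,1]<-.12)&(abs(r[:,2])<.01)&(r[:,0]<.5); print('bench front',r[m,0].min())
E
```

```text
[{"dp": [-0.0087, 0.0102, 0.0], "rotation": [0, 0, -0.6]}, {"dp": [-0.0088, 0.0101, 0.0], "rotation": [0, 0, -0.6]}, {"dp": [-0.009, 0.01, 0.0], "rotation": [0, 0, -0.5]}, {"dp": [-0.009, 0.0099, 0.0], "rotation": [0, 0, -0.6]}, {"dp": [-0.0092, 0.0098, 0.0], "rotation": [0, 0, -0.5]}, {"dp": [-0.0092, 0.0098, 0.0], "rotation": [0, 0, -0.6]}, {"dp": [-0.016, 0.0, 0.0], "rotation": [0, 0, 0.0]}, {"dp": [-0.016, 0.0, 0.0], "rotation": [0, 0, 0.0]}]
[{"dp": [-0.016, 0.0, 0.0], "rotation": [0, 0, 0.0]}, {"dp": [-0.016, 0.0, 0.0], "rotation": [0, 0, 0.0]}, {"dp": [-0.016, 0.0, 0.0], "rotation": [0, 0, 0.0]}, {"dp": [-0.016, 0.0, 0.0], "rotation": [0, 0, 0.0]}, {"dp": [-0.016, 0.0, 0.0], "rotation": [0, 0, 0.0]}, {"dp": [-0.016, 0.0, 0.0], "rotation": [0, 0, 0.0]}]
end [ 0.4516 -0.1549  0.0298] -96.79
bench front 0.42514942757319374
```

Call:
carry_out:
  commands:
    - {"dp": [-0.0087, 0.0102, 0.0], "rotation": [0, 0, -0.6]}
    - {"dp": [-0.0088, 0.0101, 0.0], "rotation": [0, 0, -0.6]}
    - {"dp": [-0.009, 0.01, 0.0], "rotation": [0, 0, -0.5]}
    - {"dp": [-0.009, 0.0099, 0.0], "rotation": [0, 0, -0.6]}
    - {"dp": [-0.0092, 0.0098, 0.0], "rotation": [0, 0, -0.5]}
    - {"dp": [-0.0092, 0.0098, 0.0], "rotation": [0, 0, -0.6]}
    - {"dp": [-0.016, 0.0, 0.0], "rotation": [0, 0, 0.0]}
    - {"dp": [0, 0.0, 0.0], "rotation": [0, 0, 0.0]}

```text
t: 6.92
eef_pos: [0.4391, -0.2652, 0.0303]
ee_rot: [-3.141, -0.0, -1.688]
force: [1.3, -0.3, -1.4]
width: 0.0517
gripper_force: 20.0
```

```bash
python3 - <<'E'
from h import *
s=readout.get_state();print(s['eef_pos'],np.degrees(s['ee_rot']),s['width'],s['gripper_force'],s['force'])
plan([(.4516,-.1549,s['eef_pos'][2],-96.8,8)])
p,d=vision.grab_frame('side'); cv2.imwrite('pics/s2.png',cv2.resize(p[170:410,220:540,::-1],None,fx=2,fy=2))
for r in vision.trace('maple_block','side')[:1]:
        q=pts('side',d,r['pixels']); t=q[(q[:,2]>.026)&(q[:,2]<.036)]
        print(r['score'],'block',cv2.minAreaRect(np.float32(t[:,:2]*1000)),t[:,1].max(),t[:,2].mean())
E
```

```text
[ 0.43905547 -0.26517544  0.03028991] [-1.79967897e+02 -4.21432999e-03 -9.66891523e+01] 0.051719729197515225 19.983306527137756 [ 1.29141102 -0.27873268 -1.40963615]
[{"dp": [-0.0139, 0.0, 0.0], "rotation": [0, 0, 0.0]}, {"dp": [-0.0139, 0.0001, 0.0], "rotation": [0, 0, 0.0]}, {"dp": [-0.0139, 0.0, 0.0], "rotation": [0, 0, 0.0]}, {"dp": [-0.0139, 0.0001, 0.0], "rotation": [0, 0, 0.0]}, {"dp": [-0.0138, 0.0, 0.0], "rotation": [0, 0, 0.0]}, {"dp": [-0.0139, 0.0001, 0.0], "rotation": [0, 0, 0.0]}, {"dp": [-0.0138, 0.0, 0.0], "rotation": [0, 0, 0.1]}, {"dp": [-0.0139, 0.0001, 0.0], "rotation": [0, 0, 0.0]}]
end [ 0.4516 -0.1549  0.0303] -96.79
0.92 block ((446.120361328125, -213.1755828857422), (169.3187713623047, 51.52717971801758), 83.42433166503906) -0.12710992997958825 0.03158661988681843
```

View pics/s2.png

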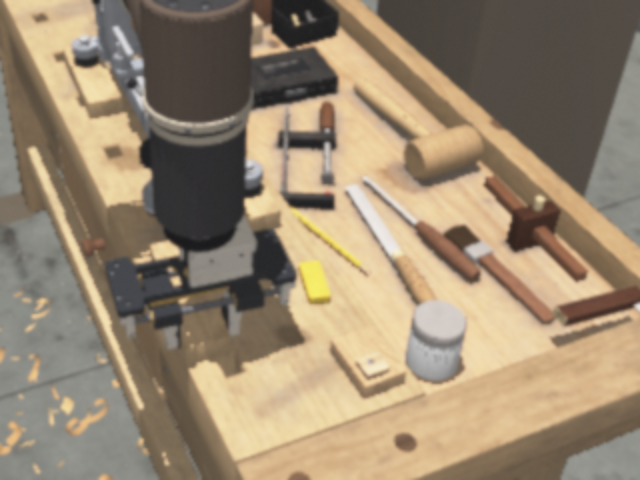

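The block (tip near 150,245) is held flat in line with the foot, and the bystanders are undisturbed. Now the slide in.

Call:
carry_out:
  commands:
    - {"dp": [-0.0139, 0.0, 0.0006], "rotation": [0, 0, 0.0]}
    - {"dp": [-0.0139, 0.0001, 0.0], "rotation": [0, 0, 0.0]}
    - {"dp": [-0.0139, 0.0, 0.0], "rotation": [0, 0, 0.0]}
    - {"dp": [-0.0139, 0.0001, 0.0], "rotation": [0, 0, 0.0]}

```text
t: 7.52
eef_pos: [0.4452, -0.2101, 0.0297]
ee_rot: [-3.141, -0.0, -1.689]
force: [-0.3, -4.1, 4.3]
width: 0.0521
gripper_force: 20.0
```

Call:
carry_out:
  commands:
    - {"dp": [-0.0138, 0.0, 0.0], "rotation": [0, 0, 0.0]}
    - {"dp": [-0.0139, 0.0001, 0.0], "rotation": [0, 0, 0.0]}
    - {"dp": [-0.0138, 0.0, 0.0], "rotation": [0, 0, 0.1]}
    - {"dp": [-0.0139, 0.0001, 0.0], "rotation": [0, 0, 0.0]}
    - {"dp": [0, 0, 0], "rotation": [0, 0, 0]}

```text
t: 8.15
eef_pos: [0.4517, -0.1542, 0.0297]
ee_rot: [-3.141, 0.001, -1.69]
force: [-1.6, 4.7, 7.1]
width: 0.0517
gripper_force: 20.0
```

```bash
python3 - <<'E'
from h import *
s=readout.get_state();print(s['eef_pos'],np.degrees(s['ee_rot']),s['width'],s['force'],s['moment'])
p,d=vision.grab_frame('top')
cv2.imwrite('pics/t3.png',cv2.resize(p[180:330,230:430,::-1],None,fx=4,fy=4))
r=vision.trace('knob','top')
for r in r[:1]: 
    q=pts('top',d,r['pixels']);z=np.percentile(q[:,2],80); t=q[q[:,2]>z-.006]; print('knob',cv2.minEnclosingCircle(np.float32(t[:,:2]*1000)),z)
E
```

```text
[ 0.45168967 -0.15422401  0.02969057] [-1.79955709e+02  4.55222102e-02 -9.68121160e+01] 0.05174730277052185 [-1.60411596  4.72834233  7.14939404] [ 1.9360738   0.28495638 -0.02275359]
```

View pics/t3.png

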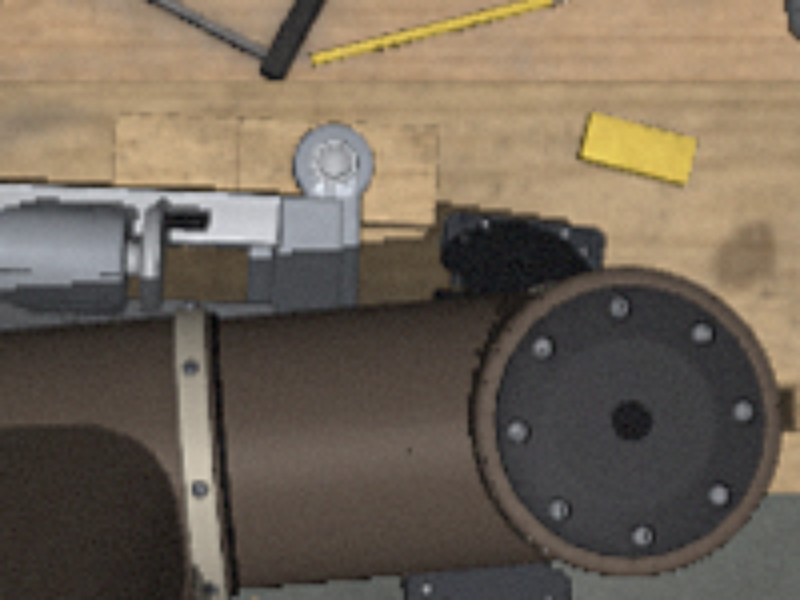

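Call:
carry_out:
  commands:
    - {"dp": [0, 0, 0], "rotation": [0, 0, 0]}
    - {"dp": [0, 0, 0], "rotation": [0, 0, 0]}
    - {"dp": [0, 0, 0], "rotation": [0, 0, 0]}
    - {"dp": [0, 0, -0.01], "rotation": [0, 0, 0]}
    - {"dp": [0, 0, -0.03], "rotation": [0, 0, 0]}
    - {"dp": [0, 0, -0.05], "rotation": [0, 0, 0]}
    - {"dp": [0, 0, -0.06], "rotation": [0, 0, 0]}
    - {"dp": [0.06, 0, -0.01], "rotation": [0, 0, 0]}
  grip: 0.068

```text
t: 9.25
eef_pos: [0.4474, -0.2145, 0.1952]
ee_rot: [-3.132, -0.0, -1.684]
force: [2.1, 0.1, -0.8]
width: 0.0679
gripper_force: 0.0
```

Call:
carry_out:
  commands:
    - {"dp": [0.06, 0, 0], "rotation": [0, 0, 0]}
    - {"dp": [0.06, 0, 0], "rotation": [0, 0, 0]}
    - {"dp": [0, 0, 0], "rotation": [0, 0, 0]}
  grip: 0.08

```text
t: 9.62
eef_pos: [0.4284, -0.338, 0.1897]
ee_rot: [3.141, -0.0, -1.696]
force: [0.0, -0.0, -1.6]
width: 0.0795
gripper_force: 0.0
```

```bash
python3 - <<'E'
from h import *
s=readout.get_state();print(s['eef_pos'],np.degrees(s['ee_rot']),s['width'],s['force'],s['moment'])
ims=[]
for n in('side','top'):
    p,d=vision.grab_frame(n)
    k=None
    for r in vision.trace('knob',n)[:1]:
        q=pts(n,d,r['pixels']);z=np.percentile(q[:,2],80); t=q[q[:,2]>z-.006]; k=t.mean(0);print(n,'knob',r['score'],cv2.minEnclosingCircle(np.float32(t[:,:2]*1000)),z)
    for r in vision.trace('maple_block',n)[:2]:
        q=pts(n,d,r['pixels']); t=q[(q[:,2]>.026)&(q[:,2]<.036)]
        print('block',r['score'],cv2.minAreaRect(np.float32(t[:,:2]*1000)) if len(t) else '')
    c=proj(n,[.455,-.1,.05])[0].astype(int); ims.append(cv2.resize(p[c[1]-45:c[1]+45,c[0]-65:c[0]+65,::-1],(400,277),interpolation=cv2.INTER_CUBIC))
cv2.imwrite('pics/v4.png',np.hstack(ims))
E
```

```text
[ 0.42839037 -0.33804031  0.1896516 ] [ 1.79979143e+02 -1.71151064e-02 -9.71717919e+01] 0.07952519038387 [ 0.00736089 -0.04221061 -1.58241798] [0.1890829  0.0148355  0.02827466]
side knob 0.87 ((462.9410400390625, -70.75299072265625), 20.611854553222656) 0.135106079774479
block 0.52 ((475.0877990722656, -137.8214111328125), (109.01631927490234, 27.28230857849121), 72.98262023925781)
top knob 0.75 ((461.5298767089844, -68.85626983642578), 19.82954978942871) 0.13587045048421265
block 0.66 ((459.94830322265625, -78.35282897949219), (122.37527465820312, 51.77752685546875), 83.48164367675781)
```

View pics/v4.png

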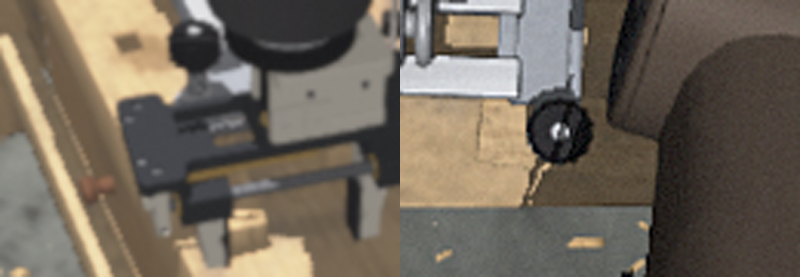

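```bash
python3 - <<'E'
from h import *
plan([(.462,-.070,.19,-84,6),(.462,-.070,.165,-84,1)])
E
```

```text
[{"dp": [-0.0443, -0.0001, -0.0], "rotation": [0, 0, -2.1]}, {"dp": [-0.0442, -0.0017, -0.0], "rotation": [0, 0, -2.1]}, {"dp": [-0.0441, -0.0034, -0.0], "rotation": [0, 0, -2.1]}, {"dp": [-0.044, -0.005, -0.0001], "rotation": [0, 0, -2.2]}, {"dp": [-0.0438, -0.0066, -0.0], "rotation": [0, 0, -2.1]}, {"dp": [-0.0435, -0.0083, -0.0001], "rotation": [0, 0, -2.2]}, {"dp": [0.0, 0.0, 0.025], "rotation": [0, 0, 0.0]}]
end [ 0.462 -0.07   0.165] -83.98
```

Call:
carry_out:
  commands:
    - {"dp": [-0.0443, 0, 0], "rotation": [0, 0, -2.1]}
    - {"dp": [-0.0442, -0.0017, 0], "rotation": [0, 0, -2.1]}
    - {"dp": [-0.0441, -0.0034, 0], "rotation": [0, 0, -2.1]}
    - {"dp": [-0.044, -0.005, 0], "rotation": [0, 0, -2.2]}
    - {"dp": [-0.0438, -0.0066, 0], "rotation": [0, 0, -2.1]}
    - {"dp": [-0.0435, -0.0083, 0], "rotation": [0, 0, -2.2]}
    - {"dp": [0.0, 0.0, 0.025], "rotation": [0, 0, 0.0]}
    - {"dp": [0, 0, 0], "rotation": [0, 0, 0]}

```text
t: 10.92
eef_pos: [0.4608, -0.0698, 0.1635]
ee_rot: [3.139, -0.0, -1.465]
force: [-0.2, -0.3, -0.3]
width: 0.0802
gripper_force: 0.0
```

```bash
python3 - <<'E'
from h import *
s=readout.get_state();print(np.round(s['eef_pos'],4),np.degrees(s['ee_rot']),s['q'],s['force'],s['moment'])
plan([(.462,-.070,.135,-84,3)])
p,d=vision.grab_frame('side'); c=proj('side',[.455,-.1,.1])[0].astype(int); cv2.imwrite('pics/v5.png',cv2.resize(p[c[1]-75:c[1]+75,c[0]-100:c[0]+100,::-1],None,fx=4,fy=4))
E
```

```text
[ 0.4608 -0.0698  0.1635] [ 1.79842200e+02 -4.42828025e-03 -8.39121751e+01] [ 2.73424683e-01  9.52010754e-02 -5.56060636e-01 -4.79393162e-04
 -9.22263273e-01 -1.66882117e-01] [-0.17010035 -0.25090755 -0.25791437] [ 6.59870702e-02 -7.60032905e-03 -2.61612209e-05]
[{"dp": [0.0001, -0.0004, 0.0095], "rotation": [0, 0, 0.0]}, {"dp": [0.0001, -0.0004, 0.0095], "rotation": [0, 0, 0.0]}, {"dp": [0.0001, -0.0003, 0.0095], "rotation": [0, 0, 0.1]}]
end [ 0.462 -0.07   0.135] -84.01
```

View pics/v5.png

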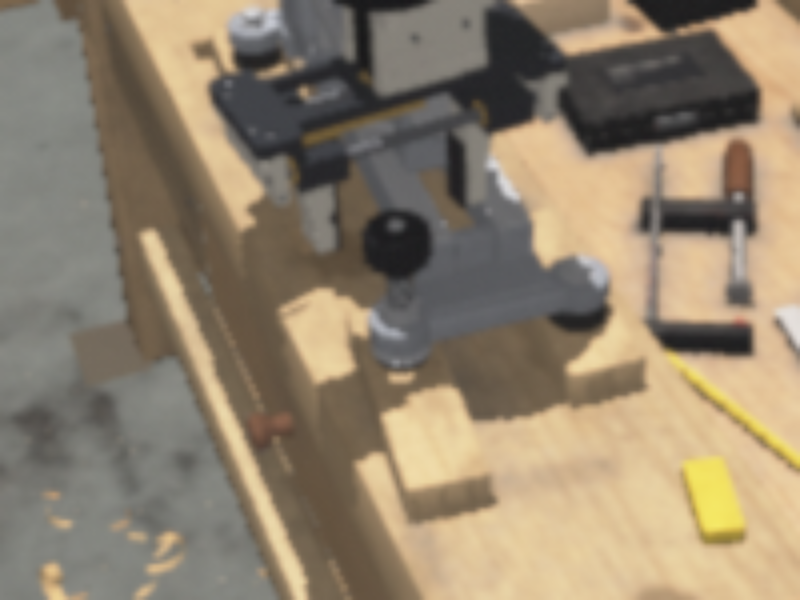

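The block lies under the foot, with its free end at (435,450) and its left end showing beyond the lug at (310,320). The jaws straddle the knob at (398,240). Descend and grip.

Call:
carry_out:
  commands:
    - {"dp": [0, -0.0004, 0.0095], "rotation": [0, 0, 0.0]}
    - {"dp": [0, -0.0004, 0.0095], "rotation": [0, 0, 0.0]}
    - {"dp": [0, -0.0003, 0.0095], "rotation": [0, 0, 0]}
    - {"dp": [0, 0, 0], "rotation": [0, 0, 0]}

```text
t: 11.48
eef_pos: [0.4626, -0.0713, 0.135]
ee_rot: [3.14, -0.0, -1.468]
force: [-0.8, 0.3, 0.7]
width: 0.08
gripper_force: 0.0
```

Call:
carry_out:
  commands:
    - {"dp": [0, 0, 0], "rotation": [0, 0, 0]}
    - {"dp": [0, 0, 0], "rotation": [0, 0, 0]}
    - {"dp": [0, 0, 0], "rotation": [0, 0, 0]}
    - {"dp": [0, 0, 0], "rotation": [0, 0, 0]}
    - {"dp": [0, 0, 0], "rotation": [0, 0, 0]}
  grip: 0.03
  force: 12

```text
t: 12.1
eef_pos: [0.4618, -0.0711, 0.1359]
ee_rot: [3.139, -0.0, -1.468]
force: [-5.1, 1.0, 5.3]
width: 0.0411
gripper_force: 12.0
```

```bash
cat > st.py <<'E'
from h import *
s=readout.get_state();print(s['t'],np.round(s['eef_pos'],4),np.round(np.degrees(s['ee_rot']),2),s['width'],s['gripper_force'],np.round(s['force'],2),np.round(s['moment'],3))
E
python3 st.py
```

```text
12.1 [ 0.4618 -0.0711  0.1359] [ 1.7985e+02 -1.0000e-02 -8.4090e+01] 0.04105676279730036 12.001210302114487 [-5.11  0.96  5.27] [0.345 1.832 0.016]
```

Call:
carry_out:
  commands:
    - {"dp": [0, 0.0006, -0.0006], "rotation": [0, 0, 0]}
    - {"dp": [0, 0, 0], "rotation": [0, 0, 0]}
    - {"dp": [0, 0, 0.00013], "rotation": [0, 0, 8]}

```text
t: 12.48
eef_pos: [0.4614, -0.0711, 0.1358]
ee_rot: [3.139, -0.0, -1.61]
force: [-4.0, 0.1, -2.6]
width: 0.0411
gripper_force: 12.0
```

```bash
python3 st.py
```

```text
12.475 [ 0.4614 -0.0711  0.1358] [ 1.7986e+02 -2.0000e-02 -9.2230e+01] 0.041112958439124575 11.99026644229889 [-4.03  0.14 -2.64] [0.186 1.474 0.013]
```

Call:
carry_out:
  commands:
    - {"dp": [0, 0, 0.00018], "rotation": [0, 0, 10.5]}
    - {"dp": [0, 0, 0.00018], "rotation": [0, 0, 10.5]}
    - {"dp": [0, 0, 0.00018], "rotation": [0, 0, 10.5]}
    - {"dp": [0, 0, 0.00018], "rotation": [0, 0, 10.5]}
    - {"dp": [0, 0, 0.00018], "rotation": [0, 0, 10.5]}
    - {"dp": [0, 0, 0.00018], "rotation": [0, 0, 10.5]}
    - {"dp": [0, 0, 0.00018], "rotation": [0, 0, 10.5]}

```text
t: 13.35
eef_pos: [0.4601, -0.0694, 0.1345]
ee_rot: [3.138, -0.003, -2.897]
force: [-10.8, 16.5, 5.1]
width: 0.0413
gripper_force: 12.0
```

```bash
python3 st.py
```

```text
13.35 [ 0.4601 -0.0694  0.1345] [ 179.79   -0.19 -165.99] 0.0412505741348754 11.991218626499176 [-10.8   16.49   5.13] [6.212 4.075 0.045]
```

Call:
carry_out:
  commands:
    - {"dp": [0, 0, 0], "rotation": [0, 0, 0]}
    - {"dp": [0, 0, 0], "rotation": [0, 0, 0]}
    - {"dp": [0, 0, 0], "rotation": [0, 0, 0]}
  grip: 0.054

```text
t: 13.72
eef_pos: [0.4631, -0.071, 0.1354]
ee_rot: [-3.141, 0.001, -2.889]
force: [-0.2, -1.0, 0.1]
width: 0.0537
gripper_force: 0.0
```

```bash
python3 st.py; python3 -c "
from h import *
plan([(.4610,-.0692,.135,-84,8)])"
```

```text
13.725 [ 0.4631 -0.071   0.1354] [-1.7998e+02  5.0000e-02 -1.6553e+02] 0.05366952157207115 0.0 [-0.2  -1.05  0.08] [ 0.045 -0.186  0.011]
[{"dp": [0.0002, 0.0003, 0.0001], "rotation": [0, 0, -10.2]}, {"dp": [0.0001, 0.0003, 0.0], "rotation": [0, 0, -10.2]}, {"dp": [0.0001, 0.0003, 0.0001], "rotation": [0, 0, -10.2]}, {"dp": [0.0, 0.0004, 0.0], "rotation": [0, 0, -10.2]}, {"dp": [-0.0, 0.0003, 0.0001], "rotation": [0, 0, -10.2]}, {"dp": [-0.0001, 0.0004, 0.0], "rotation": [0, 0, -10.2]}, {"dp": [-0.0002, 0.0003, 0.0001], "rotation": [0, 0, -10.2]}, {"dp": [-0.0002, 0.0003, 0.0], "rotation": [0, 0, -10.1]}]
end [ 0.461  -0.0692  0.135 ] -84.03
```

Call:
carry_out:
  commands:
    - {"dp": [0.0002, 0.0003, 0.0001], "rotation": [0, 0, -10.2]}
    - {"dp": [0.0001, 0.0003, 0.0], "rotation": [0, 0, -10.2]}
    - {"dp": [0.0001, 0.0003, 0.0001], "rotation": [0, 0, -10.2]}
    - {"dp": [0.0, 0.0004, 0.0], "rotation": [0, 0, -10.2]}
    - {"dp": [0, 0.0003, 0.0001], "rotation": [0, 0, -10.2]}
    - {"dp": [-0.0001, 0.0004, 0.0], "rotation": [0, 0, -10.2]}
    - {"dp": [-0.0002, 0.0003, 0.0001], "rotation": [0, 0, -10.2]}
    - {"dp": [-0.0002, 0.0003, 0.0], "rotation": [0, 0, -10.1]}

```text
t: 14.72
eef_pos: [0.4608, -0.0693, 0.1349]
ee_rot: [-3.141, -0.0, -1.461]
force: [-0.7, 0.5, 0.3]
width: 0.0541
gripper_force: 0.0
```

Call:
carry_out:
  commands:
    - {"dp": [0, 0, 0], "rotation": [0, 0, 0]}
    - {"dp": [0, 0, -0.0006], "rotation": [0, 0, 0]}
    - {"dp": [0, 0, 0], "rotation": [0, 0, 0]}
    - {"dp": [0, 0, 0], "rotation": [0, 0, 0]}
  grip: 0.03
  force: 12

```text
t: 15.22
eef_pos: [0.4613, -0.069, 0.1354]
ee_rot: [-3.14, -0.0, -1.469]
force: [5.4, -0.6, -7.0]
width: 0.0415
gripper_force: 12.0
```

```bash
python3 st.py
```

```text
15.225 [ 0.4613 -0.069   0.1354] [-179.92   -0.    -84.18] 0.04147985720474155 11.999588012695312 [ 5.42 -0.58 -7.  ] [-0.45  -1.939 -0.005]
```

Call:
carry_out:
  commands:
    - {"dp": [0, -0.0005, 0.0005], "rotation": [0, 0, 0]}
    - {"dp": [0, 0, 0.00018], "rotation": [0, 0, 10.5]}
    - {"dp": [0, 0, 0.00018], "rotation": [0, 0, 10.5]}
    - {"dp": [0, 0, 0.00018], "rotation": [0, 0, 10.5]}

```text
t: 15.72
eef_pos: [0.4611, -0.0691, 0.1347]
ee_rot: [-3.141, 0.0, -2.024]
force: [0.6, 0.5, 2.2]
width: 0.0413
gripper_force: 12.0
```

```bash
python3 st.py
```

```text
15.725 [ 0.4611 -0.0691  0.1347] [-1.7998e+02  1.0000e-02 -1.1597e+02] 0.04132187641607606 11.991661190986633 [0.65 0.52 2.15] [ 0.219 -0.253  0.002]
```

Call:
carry_out:
  commands:
    - {"dp": [0, 0, 0.00018], "rotation": [0, 0, 10.5]}
    - {"dp": [0, 0, 0.00018], "rotation": [0, 0, 10.5]}
    - {"dp": [0, 0, 0.00018], "rotation": [0, 0, 10.5]}

```text
t: 16.1
eef_pos: [0.4609, -0.0689, 0.1342]
ee_rot: [3.141, 0.0, -2.574]
force: [-0.3, 2.5, 3.7]
width: 0.0415
gripper_force: 12.0
```

```bash
python3 st.py
```

```text
16.1 [ 0.4609 -0.0689  0.1342] [ 1.7999e+02  2.0000e-02 -1.4748e+02] 0.04147628602164815 11.991844922304153 [-0.28  2.51  3.71] [0.968 0.148 0.061]
```

Call:
carry_out:
  commands:
    - {"dp": [0, 0, -0.0003], "rotation": [0, 0, 0]}
    - {"dp": [0, 0, 0], "rotation": [0, 0, 0]}

```text
t: 16.35
eef_pos: [0.4609, -0.0689, 0.1342]
ee_rot: [3.141, 0.0, -2.563]
force: [-0.3, 2.2, 2.9]
width: 0.0411
gripper_force: 12.0
```

```bash
python3 st.py
```

```text
16.35 [ 0.4609 -0.0689  0.1342] [ 1.7999e+02  1.0000e-02 -1.4686e+02] 0.04105651393015529 12.000204473733902 [-0.27  2.17  2.87] [ 1.104  0.079 -0.038]
```

Call:
carry_out:
  commands:
    - {"dp": [0, 0, 0.00013], "rotation": [0, 0, 8]}
    - {"dp": [0, 0, 0], "rotation": [0, 0, 0]}

```text
t: 16.6
eef_pos: [0.4609, -0.0689, 0.134]
ee_rot: [3.141, 0.0, -2.704]
force: [-1.4, 3.8, 3.3]
width: 0.0412
gripper_force: 12.0
```

```bash
python3 st.py
```

```text
16.6 [ 0.4609 -0.0689  0.134 ] [ 179.98    0.   -154.91] 0.04124181934394901 12.001336365938187 [-1.36  3.76  3.29] [ 1.573  0.339 -0.011]
```

Call:
carry_out:
  commands:
    - {"dp": [0, 0, 0.00017], "rotation": [0, 0, 10]}
    - {"dp": [0, 0, 0.00017], "rotation": [0, 0, 10]}
    - {"dp": [0, 0, 0], "rotation": [0, 0, 0]}

```text
t: 16.98
eef_pos: [0.4609, -0.0687, 0.1338]
ee_rot: [3.141, 0.0, -3.053]
force: [-2.2, 5.2, 5.5]
width: 0.0409
gripper_force: 12.0
```

```bash
python3 st.py
```

```text
16.975 [ 0.4609 -0.0687  0.1338] [ 179.97    0.   -174.91] 0.04086640316748404 12.001454830169678 [-2.21  5.17  5.54] [2.104 0.592 0.077]
```

Call:
carry_out:
  commands:
    - {"dp": [0, 0, 0], "rotation": [0, 0, 0]}
    - {"dp": [0, 0, 0], "rotation": [0, 0, 0]}
    - {"dp": [0, 0, 0], "rotation": [0, 0, 0]}
  grip: 0.054

```text
t: 17.35
eef_pos: [0.4608, -0.0693, 0.1335]
ee_rot: [-3.141, -0.0, -3.054]
force: [-0.4, -0.3, -0.2]
width: 0.054
gripper_force: 0.0
```

```bash
python3 st.py; python3 -c "
from h import *
plan([(.4613,-.0688,.1339,-82,9)])"
```

```text
17.35 [ 0.4608 -0.0693  0.1335] [-1.7999e+02 -3.0000e-02 -1.7501e+02] 0.053953226798354834 0.0 [-0.4  -0.31 -0.21] [ 0.078 -0.153 -0.002]
[{"dp": [-0.0001, 0.0, -0.0], "rotation": [0, 0, -10.3]}, {"dp": [-0.0001, 0.0, -0.0001], "rotation": [0, 0, -10.3]}, {"dp": [-0.0001, 0.0, -0.0], "rotation": [0, 0, -10.3]}, {"dp": [-0.0001, 0.0, -0.0001], "rotation": [0, 0, -10.4]}, {"dp": [-0.0001, 0.0, -0.0], "rotation": [0, 0, -10.3]}, {"dp": [-0.0001, 0.0, -0.0001], "rotation": [0, 0, -10.4]}, {"dp": [-0.0001, 0.0, -0.0], "rotation": [0, 0, -10.3]}, {"dp": [-0.0, 0.0, -0.0001], "rotation": [0, 0, -10.4]}]
[{"dp": [-0.0001, 0.0, -0.0], "rotation": [0, 0, -10.3]}]
end [ 0.4613 -0.0688  0.1339] -82.01
```

Call:
carry_out:
  commands:
    - {"dp": [-0.0001, 0, 0], "rotation": [0, 0, -10.3]}
    - {"dp": [-0.0001, 0, -0.0001], "rotation": [0, 0, -10.3]}
    - {"dp": [-0.0001, 0, 0], "rotation": [0, 0, -10.3]}
    - {"dp": [-0.0001, 0, -0.0001], "rotation": [0, 0, -10.3]}
    - {"dp": [-0.0001, 0, 0], "rotation": [0, 0, -10.3]}
    - {"dp": [-0.0001, 0, -0.0001], "rotation": [0, 0, -10.3]}
    - {"dp": [-0.0001, 0, 0], "rotation": [0, 0, -10.3]}
    - {"dp": [0, 0, -0.0001], "rotation": [0, 0, -10.3]}

```text
t: 18.35
eef_pos: [0.4614, -0.0688, 0.1339]
ee_rot: [3.141, -0.0, -1.611]
force: [-0.0, 0.8, 0.1]
width: 0.0541
gripper_force: 0.0
```

Call:
carry_out:
  commands:
    - {"dp": [0, 0, 0], "rotation": [0, 0, 0]}
    - {"dp": [0, 0, -0.0001], "rotation": [0, 0, 0]}
    - {"dp": [0, 0, 0], "rotation": [0, 0, 0]}
    - {"dp": [0, 0, 0], "rotation": [0, 0, 0]}
  grip: 0.03
  force: 15

```text
t: 18.85
eef_pos: [0.4614, -0.0687, 0.134]
ee_rot: [3.141, -0.0, -1.619]
force: [0.8, -0.5, -1.4]
width: 0.0408
gripper_force: 15.0
```

```bash
python3 st.py
```

```text
18.85 [ 0.4614 -0.0687  0.134 ] [179.99  -0.   -92.74] 0.04079081571414361 14.999886900186539 [ 0.78 -0.46 -1.39] [-0.133 -0.129 -0.026]
```

Call:
carry_out:
  commands:
    - {"dp": [0, 0, 0.00013], "rotation": [0, 0, 8]}
    - {"dp": [0, 0, 0], "rotation": [0, 0, 0]}
    - {"dp": [0, 0, 0], "rotation": [0, 0, 0]}

```text
t: 19.23
eef_pos: [0.4613, -0.0687, 0.1339]
ee_rot: [3.141, -0.0, -1.754]
force: [-0.0, -1.2, -1.4]
width: 0.0412
gripper_force: 15.0
```

```bash
python3 st.py
```

```text
19.225 [ 0.4613 -0.0687  0.1339] [ 1.7999e+02 -1.0000e-02 -1.0052e+02] 0.041210152457413614 14.999887347221375 [-0.01 -1.19 -1.36] [-0.133  0.018  0.082]
```

```bash
cat > mz.py <<'E'
from h import *
m=[]
for i in range(5):
    vision.grab_frame('side'); s=readout.get_state(); m.append(s['moment'][2])
print(s['t'],np.round(m,3),np.mean(m),np.round(s['force'],1),np.degrees(s['ee_rot'][2]))
E
python3 mz.py
```

```text
19.475 [0.144 0.159 0.152 0.108 0.098] 0.13231932091457693 [-0.4 -1.  -2.1] -100.62606476674709
```

Call:
carry_out:
  commands:
    - {"dp": [0, 0, 0.00013], "rotation": [0, 0, 8]}
    - {"dp": [0, 0, 0], "rotation": [0, 0, 0]}

```text
t: 19.73
eef_pos: [0.4613, -0.0687, 0.1338]
ee_rot: [3.141, -0.0, -1.896]
force: [0.2, -0.9, -0.5]
width: 0.0408
gripper_force: 15.0
```

```bash
python3 mz.py
```

```text
19.975 [0.111 0.11  0.151 0.157 0.15 ] 0.1357520418143871 [-1.3 -1.8  0.2] -108.56989649073618
```

```bash
python3 mz.py; python3 mz.py
```

```text
20.225 [0.21  0.147 0.124 0.184 0.167] 0.1665107997553036 [-2.4 -1.  -0.6] -108.64750612092209
20.475 [0.186 0.153 0.203 0.175 0.167] 0.17653448176112985 [-1.6 -0.5 -1.4] -108.66632802265188
```

Call:
carry_out:
  commands:
    - {"dp": [0, 0, 0], "rotation": [0, 0, 0]}
    - {"dp": [0, 0, 0], "rotation": [0, 0, 0]}
    - {"dp": [0, 0, 0], "rotation": [0, 0, 0]}
    - {"dp": [0, 0, 0], "rotation": [0, 0, 0]}
  grip: 0.07

```text
t: 20.98
eef_pos: [0.4616, -0.0686, 0.1339]
ee_rot: [-3.141, 0.0, -1.897]
force: [-0.5, 0.6, -0.3]
width: 0.069
gripper_force: 0.0
```

```bash
python3 mz.py; python3 mz.py
```

```text
21.225 [0.05  0.016 0.006 0.005 0.028] 0.02103220670980929 [ 0.5 -0.1  0.3] -108.67359164725983
21.475 [0.027 0.003 0.011 0.032 0.057] 0.025747777221938755 [-0.4  0.   0.4] -108.67049844360024
```

Net turning moment is about 0.15 N m, so roughly 12 N on the foot. Retreat and check.

Call:
carry_out:
  commands:
    - {"dp": [0, 0, -0.02], "rotation": [0, 0, 0]}
    - {"dp": [0, 0, -0.04], "rotation": [0, 0, 0]}
    - {"dp": [0, 0, -0.04], "rotation": [0, 0, 0]}
    - {"dp": [0.05, 0, 0], "rotation": [0, 0, 0]}
    - {"dp": [0.06, 0, 0], "rotation": [0, 0, 0]}
    - {"dp": [0.06, 0, 0], "rotation": [0, 0, 0]}
    - {"dp": [0.06, 0, 0], "rotation": [0, 0, 0]}
    - {"dp": [0.04, 0, 0], "rotation": [0, 0, 0]}

```text
t: 22.48
eef_pos: [0.3739, -0.3265, 0.2339]
ee_rot: [-3.141, -0.0, -1.898]
force: [1.2, 0.9, -0.0]
width: 0.0699
gripper_force: 0.0
```

```bash
python3 st.py; python3 - <<'E'
from h import *
ims=[]
for n in('side','top'):
    p,d=vision.grab_frame(n)
    for l in ('knob','maple_block','lathe','rubbing_pad','pine_block'):
      for r in vision.trace(l,n)[:1]:
        q=pts(n,d,r['pixels']); print(n,l,round(r['score'],2),np.round(np.median(q,0),3),np.round(np.percentile(q,[2,98],axis=0),3).tolist())
        t=q[(q[:,2]>.026)&(q[:,2]<.036)]
        if l=='maple_block' and len(t): print(cv2.minAreaRect(np.float32(t[:,:2]*1000)))
    c=proj(n,[.455,-.1,.05])[0].astype(int); ims.append(cv2.resize(p[c[1]-60:c[1]+60,c[0]-60:c[0]+60,::-1],(400,400),interpolation=cv2.INTER_CUBIC))
cv2.imwrite('pics/v6.png',np.hstack(ims))
E
```

```text
22.475 [ 0.3739 -0.3265  0.2339] [-1.7999e+02 -1.0000e-02 -1.0874e+02] 0.06991555003458098 0.0 [ 1.24  0.9  -0.01] [ 0.143 -0.137  0.029]
side lathe 0.64 [0.47  0.197 0.031] [[0.447, -0.129, 0.003], [0.604, 0.35, 0.092]]
side rubbing_pad 0.54 [ 0.595 -0.245  0.015] [[0.579, -0.27, 0.003], [0.613, -0.213, 0.018]]
side pine_block 0.75 [ 0.587 -0.383  0.023] [[0.566, -0.408, 0.005], [0.616, -0.339, 0.034]]
top knob 0.7 [ 0.461 -0.07   0.131] [[0.442, -0.089, 0.055], [0.481, -0.051, 0.135]]
top maple_block 0.82 [ 0.46  -0.045  0.03 ] [[0.437, -0.109, 0.027], [0.482, -0.02, 0.035]]
((461.0372619628906, -64.68358612060547), (93.28053283691406, 49.97478103637695), 86.29175567626953)
top lathe 0.63 [0.53  0.183 0.13 ] [[0.455, -0.105, 0.028], [0.608, 0.333, 0.205]]
top rubbing_pad 0.86 [ 0.594 -0.237  0.014] [[0.58, -0.267, 0.002], [0.611, -0.211, 0.018]]
top pine_block 0.68 [ 0.589 -0.37   0.023] [[0.565, -0.406, 0.008], [0.616, -0.336, 0.033]]
```

View pics/v6.png

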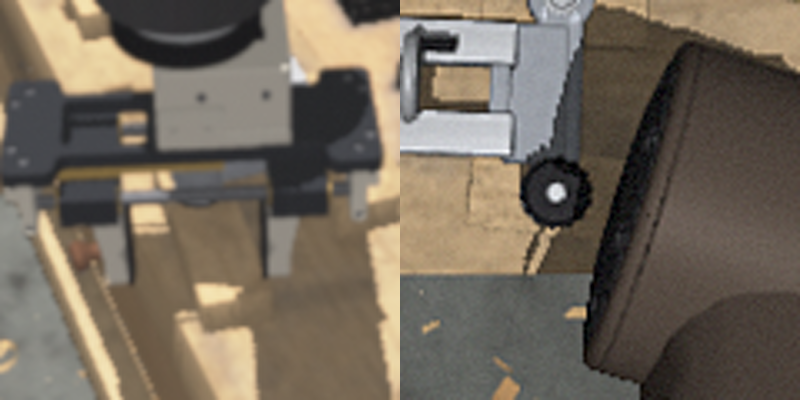

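The picture shows the knob at (557,192), about 3 mm lower than at the start. The block lies under the foot, centred on x within about 1 mm, and the lathe and the bystanders are unmoved.

```bash
python3 -c "
from station import arm
print(arm.job_done())"
```

```text
the job is handed in; nothing more can be done
None
```

The maple block is under the levelling foot with the whole sole over it, the foot is wound down to bear on it at an estimated 12 N, and the job is handed in with the lathe and the rubbing pad and pine block where they were.

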